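# Unlock the drive drawer with its push-and-turn key

## Robot

A 6-joint arm with a two-finger parallel gripper is mounted at the origin on the work surface. World frame = base frame: x ahead of the robot, y to its left, z up, the work surface at z = 0. Lengths are in mm, angles in degrees, forces in N, time in s.
With the tool pointing down it reaches from about 300 to 850 mm from the base axis. Payload 4.2 kg.
Tool frame: the origin (TCP) lies at the very end of the fingers, on their centre line; the grasp point (between the pads) lies 19 mm behind it; x points along the fingers, y is the direction in which the jaws open and shut, and the axes are right-handed (so a half turn about x gives the same grasp; the last joint's range is limited). The gripper opens to 91 mm and grips with 3 to 60 N. Pads are 32 mm wide; open, the fingers measure 118 mm over their backs; the gripper's body (76 mm by 178 mm) begins 60 mm behind the grasp point.
Start: joints at [-68.87, 18.312, 89.639, -0, 72.044, -1.146], TCP at [217.974, -532.1, 213.976] pointing down, gripper open.
Joint ranges: [-177.97, 177.97], [-48.28, 115.42], [12.27, 149.76], [-77.06, 257.06], [2.81, 150.46], [-146.56, 146.56]. Speed limits (degrees/s): [147.25, 147.25, 180, 180, 180, 180].

## Interface

Orientations are given as [roll, pitch, yaw] about the fixed x, y, z axes, in that order (R = Rz(yaw) Ry(pitch) Rx(roll)).
In Python, from workcell import sensors, grab_frame, job_done, finder gives the robot as it stands.
- The arm moves only by the tool play_rows, never from a script. Its argument "motion" is a list of rows, each a list of 5 numbers: the shift along the world's x, y, z in m, then the turn about the world's z in rad, then the opening, from 0 (shut) to 1 (fully open). In form: [[tx, ty, tz, roll, fingers], ...]. A call has exactly 8 rows; each row is the pose to reach, as a shift and turn from the pose commanded when the call began; what a row does not reach only later rows make up. A row lasts 1/12 s, in which the tool goes at most 41.7 mm and 7.16 degrees, less where a joint would pass 70% of its speed; a pose out of reach is approached as far as the arm can. A call with a gripper value outside its range is refused whole. The fingers move at their own pace and stop on an object; "squeeze" is the grip in N (left out, the last holds). Time passes only in rows, so rows that repeat a pose let the fingers close, or fill a call up. It gives the time, the measured TCP pose, the force and the opening at its end, in the units of the state.
- sensors.state(): the state, without advancing time (a new reading comes with each control period).
- grab_frame(name): name is "side" or "top"; returns a dict with "img" (480x640x3 uint8, blue, green, red), "fx", "fy", "cx", "cy" (pixels), "rvec" (rotation vector, rad) and "tvec" (3), from world to camera coordinates, as OpenCV has them. Camera axes: x right, y down, z forward; pixel columns grow to the right and rows downward; lengths in mm; the calibration is good to about 2 mm. A picture is of the moment at which its call begins. There is no depth.
- job_done(): hands the job in, once; it reports no verdict.
Trained networks look in a picture, given as the dict that the camera call returned (one of the last four; its "shot" number tells which), for a name from the list of things; names that differ only in an ending like _2 or _b are one class to them, and where a whole thing is asked for, a point or a joint stands for the part that bears it (a point fixed in the world has none). Each returns a list of dicts, best first, with "conf" (0 to 1); they miss things now and then, are a little off and sometimes report something else, mostly with a low value. They report only what shows in the picture. A call takes as long as a camera call. They do not tell look-alikes from the thing itself.
- finder.spot_in(picture, label): "point" ([column, row] in pixels, amid what is visible of it).
- finder.spot_point(picture, label): "point" ([column, row] in pixels: a listed point, or the origin of a listed thing).
The state is a dict: "time_s": time; "qpos": joint angles; "qvel": joint speeds; "effort": joint torques, N m; "ee_pos": TCP position; "ee_rot": TCP orientation; "force": force on the tool from outside, world axes, zero at the start; "torque": the same for the moment, N m; "gripper_width": finger opening in mm.
Only numpy, scipy, OpenCV 4.12 (cv2) and the standard library are available. Lean on these libraries where they do the work, as an engineer would, in place of code of your own. Each camera call takes 0.05 s, during which the arm holds its last target.

## Task

Take the key out of its wooden holder, find the keyway of the lock on top of the grey steel drive box by feel, push the key in fully against the spring, and turn it clockwise (seen from above) until the hidden bolt lets the drawer spring open. Never force the key in the lock; leave it turned in the lock, let go of it, and do not shift the other things on the bench.

Things in the scene. Friction and masses are not known exactly. Their poses are not given: they have to be found in the camera images.
- key_bow (a point): Loose upright key, 50 g; from top down: grey plastic bow 34 wide x 10 thick x 26 high, neck 18x8x8, collar 32x10x6, flat steel blade 27 long. This point: centre of the bow, 27 above the collar's underside, 54 above the blade tip. x along the width of bow and blade, y through the thickness (grasp across y), z up. Alike after half a turn about z. (mm)
- key: The same key; origin at the centre of the collar's underside (top of the blade), axes as for the bow. Blade, going down: 20 wide x 4 thick for 13.5, notched on both edges to 9 wide down to 20.5, then 20 x 4 again to its square tip at 27. (mm)
- holder_top (a point): Fixed wooden key holder, 60 (x) x 80 (y) x 40 high; this point: centre of its top. The key stands in a 23 x 6.5 slot, 34 deep, at its centre, width along the holder's x, collar resting on the top. (mm)
- lock (a point): Lock on the box top. This point: centre of the top face of its 58 x 58 steel plate, 104 above the bench; x, y as the box (x away from the drawer front), z up. A 26 round opening goes through the plate; 5 below the face is the flat brass plug with the keyway. Fully home, the key's collar is on the face. Over 40 N between key and lock (all contacts added) spoils it. (mm)
- keyway (a point): Centre of the top of the brass plug, 5 below the lock's face; axes are the fixed lock's, NOT the slot's. The slot, 22.2 x 5.2, goes through the plug's 9. The plug was left turned: the slot lies anywhere within 0.65 rad either way of the lock's x, not measured; find it by feel or sight. The plug is stiff (about 0.12 N m). Where the yaw is right, the tip sinks in freely. (mm)
- lockbox: Fixed grey steel box, 240 x 240 x 100 high, origin at the centre of its underside, x away from the drawer front; lock at x = -65. In the lock a spring plunger meets the tip when the collar is 6.5 above the face: 3 N, rising to 7 N at home. Ledges stop clockwise turns past 0.8 rad from the lock's x unless the collar is within 2.5 of the face; turned further, they hold the key in. (mm)
- drawer (a joint): Opening of the box's drawer, m: 0 locked. When the key is turned clockwise from above (negative about z) to about 1.0 rad from the lock's x, the bolt lets go and the drawer springs out to its stop at 0.045 by itself. The plug has a hard stop at 1.25 rad.
- drive: Bystander: bare aluminium drive, 70 x 100 x 8, loose, lying on the rear of the box top; origin at the centre of its underside. (mm)
- screw_jar: Bystander: small glass jar with a black cap, 38 across x 40 high, loose, on the rear of the box top; origin at the centre of its underside. (mm)
- heatsink: Bystander: finned aluminium heat sink, 60 x 60 x 32, loose, behind the key holder (about 130 beyond it); origin at the centre of its underside. (mm)
There are look-alikes about, which are no part of the job. Of the things shaped like the key, the grey one is meant.

How it is judged:
By the outcome, as a careful person would: the job done as asked, in the order asked, and still so for the second after the job is handed in, with the robot touching nothing.
It also fails if it takes over 72 s, if anything falls off the work surface, if the arm or the gripper's body presses on something with over 40 N, if the wrist force passes 120 N, or if a joint passes its speed limit or range.

## Working session

There is one attempt and no reset: what is moved stays moved. The work goes in short steps, Python scripts to look and compute and a tool call to move; the robot and the scene stay as the last step left them, time stands still between calls to the robot, and variables do not carry over. Pictures are saved under pics/ and viewed, and the job is handed in when it is done.

Besides the shell and the picture viewer there is one more tool, called after ">>>" by a JSON object that holds its "method" and its "body", one argument or row to a line. play_rows: Moves the arm, as the interface text tells. Its arguments: {"type":"object","properties":{"motion":{"type":"array","items":{"type":"array","items":{"type":"number"}}},"squeeze":{"type":"number"}},"required":["motion"]}

```bash
mkdir -p pics; ls
cat > h.py <<'E'
import numpy as np, cv2
from workcell import sensors, grab_frame, job_done, finder
def cam(p):
    R,_=cv2.Rodrigues(np.array(p["rvec"],float)); t=np.array(p["tvec"],float).ravel()
    K=np.array([[p["fx"],0,p["cx"]],[0,p["fy"],p["cy"]],[0,0,1.]]); return K,R,t
def proj(p,X):
    K,R,t=cam(p); c=K@(R@np.array(X,float)+t); return c[:2]/c[2]
def atz(p,uv,z):
    K,R,t=cam(p); d=R.T@np.linalg.solve(K,[uv[0],uv[1],1]); o=-R.T@t
    return o+d*(z-o[2])/d[2]
def tri(ps,uvs):
    A=[];b=[]
    A=np.zeros((3,3));b=np.zeros(3);os=[]
    for p,uv in zip(ps,uvs):
        K,R,t=cam(p); d=R.T@np.linalg.solve(K,[uv[0],uv[1],1]); d/=np.linalg.norm(d); o=-R.T@t
        M=np.eye(3)-np.outer(d,d);A+=M;b+=M@o;os.append((o,d,M))
    X=np.linalg.solve(A,b); return X,[np.linalg.norm(M@(X-o)) for o,d,M in os]
E
python3 - <<'E'
from h import *
for n in("side","top"):
    p=grab_frame(n); cv2.imwrite(f"pics/{n}0.png",p["img"])
    K,R,t=cam(p); print(n,p["shot"],p["fx"],-R.T@t)
    for l in("key_bow","key","holder_top","lock","keyway","lockbox","drive","screw_jar","heatsink"):
        print(l,[(np.round(d["point"]),round(d["conf"],2)) for d in finder.spot_point(p,l)][:4])
E
```

```text
pics
side 1 604.9457896368455 [169.79028986 747.23626873 672.43770362]
key_bow [(array([295., 282.]), 0.91), (array([333., 298.]), 0.89), (array([337., 341.]), 0.87), (array([203., 322.]), 0.59)]
key [(array([330., 311.]), 0.97), (array([340., 355.]), 0.89), (array([275., 329.]), 0.86), (array([208., 337.]), 0.79)]
holder_top [(array([275., 332.]), 0.56)]
lock [(array([463., 196.]), 0.65)]
keyway []
lockbox [(array([426., 234.]), 0.64)]
drive [(array([405., 170.]), 0.88)]
screw_jar [(array([372., 202.]), 0.61)]
heatsink [(array([230., 308.]), 0.65)]
top 2 624.7412300007034 [ 417.14553689  -22.42546575 1045.84003332]
key_bow [(array([194., 257.]), 0.81), (array([264., 250.]), 0.76), (array([200., 322.]), 0.73), (array([171., 196.]), 0.57)]
key [(array([174., 207.]), 0.86), (array([198., 261.]), 0.75), (array([262., 251.]), 0.66), (array([259., 298.]), 0.61)]
holder_top [(array([202., 259.]), 0.64), (array([465., 370.]), 0.45)]
lock [(array([466., 367.]), 0.67)]
keyway [(array([462., 372.]), 0.89)]
lockbox [(array([448., 326.]), 0.81)]
drive [(array([497., 279.]), 0.57)]
screw_jar [(array([234., 195.]), 0.35)]
heatsink [(array([233., 193.]), 0.64)]
```

View pics/side0.png

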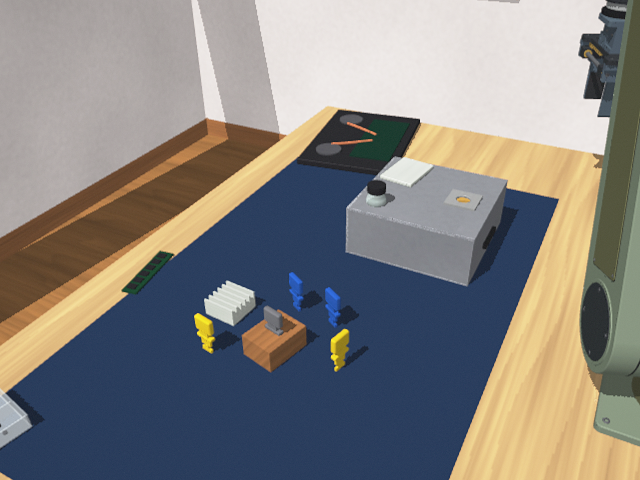

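View pics/top0.png

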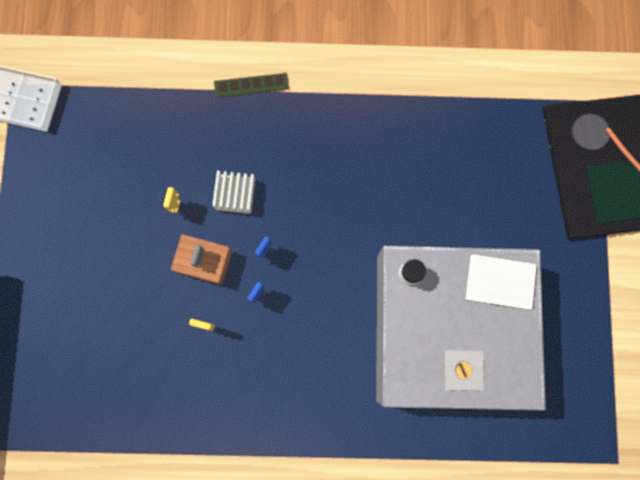

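The key-shaped things in the side view are blue at (295,290) and (333,305), yellow at (204,332) and (340,350), and grey at (274,320). Only the grey one stands in the wooden holder, so it's the one meant. I'll confirm that and measure it in enlarged crops.

Run:
```python
from h import *
s=cv2.imread("pics/side0.png");t=cv2.imread("pics/top0.png")
a=cv2.resize(s[280:380,230:320],None,fx=4,fy=4,interpolation=cv2.INTER_CUBIC)
b=cv2.resize(t[225:295,160:240],None,fx=5,fy=5,interpolation=cv2.INTER_CUBIC)
c=cv2.resize(t[340:400,435:495],None,fx=6,fy=6,interpolation=cv2.INTER_CUBIC)
d=cv2.resize(s[180:220,435:495],None,fx=6,fy=6,interpolation=cv2.INTER_CUBIC)
H=np.zeros((600,800,3),np.uint8)
def put(i,x,y):
    i=i[:600-y,:800-x];H[y:y+i.shape[0],x:x+i.shape[1]]=i
put(a[:300],0,0);put(b[:300],380,0);put(c[:300],0,300);put(d,380,355)
cv2.imwrite("pics/crop1.png",H)
cv2.imwrite("pics/lock_top.png",cv2.resize(t[345:395,440:490],None,fx=11,fy=11,interpolation=cv2.INTER_CUBIC))
p=grab_frame("top")
for uv,z in (((0,0),0),((640,0),0),((0,480),0),((640,480),0),((463,370),104),((448,328),100)): print(uv,atz(p,uv,z).round())
print(sensors.state())
```

```text
(0, 0) [1027.  557.    0.]
(640, 0) [1068. -604.    0.]
(0, 480) [204. 468.   0.]
(640, 480) [ 226. -556.    0.]
(463, 370) [ 396. -246.  104.]
(448, 328) [ 458. -225.  100.]
{'time_s': 1.05, 'qpos': array([-6.88688232e+01,  1.83107493e+01,  8.96374257e+01, -2.74838817e-03,
        7.20436917e+01, -1.14615128e+00]), 'qvel': array([-0.05453888, -0.02453883,  0.08018485, -0.0849495 , -0.1550894 ,
       -0.00871508]), 'effort': array([ 8.19288525e-04, -4.12362278e+01, -2.32233542e+01,  7.28801242e-02,
        3.76550853e-02, -4.12796112e-06]), 'ee_pos': array([ 217.97189184, -532.1161982 ,  213.99816085]), 'ee_rot': array([ 71.03265004,  89.99145675, -86.6891748 ]), 'force': array([ 0.40620091,  0.3620025 , -0.2964257 ]), 'torque': array([ 0.0092547 , -0.01311062, -0.01610311]), 'gripper_width': 91.48354913987913}
```

View pics/crop1.png

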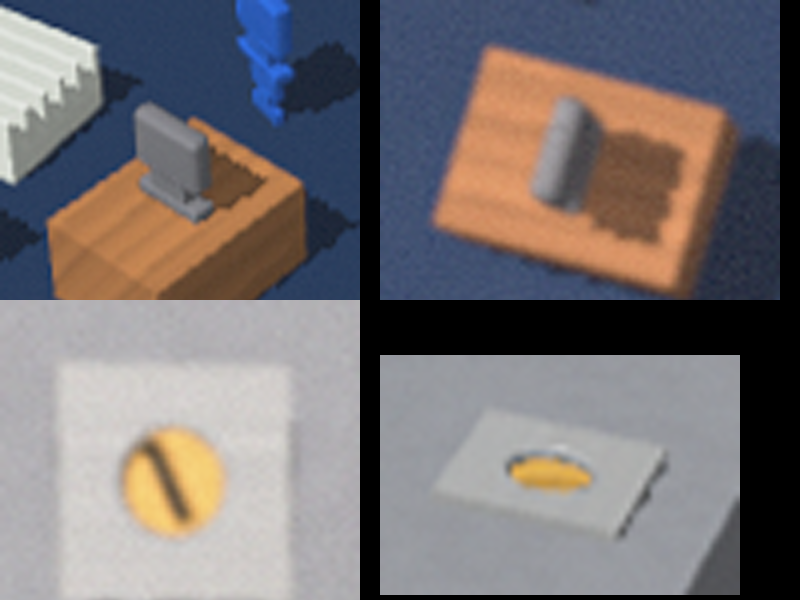

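View pics/lock_top.png

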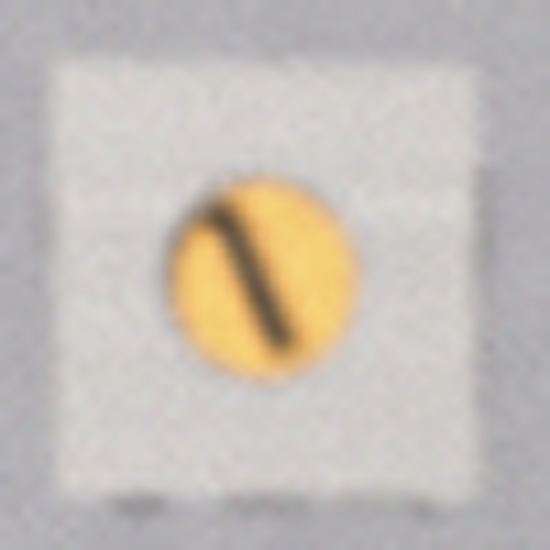

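The crops confirm it: the grey key stands in the wooden holder (side 274,320; top 195,256). The keyway slot shows dark in the brass plug at top (463,370), leaning left going up. Next I'll measure these precisely.

Run:
```python
from h import *
p=grab_frame("top"); q=grab_frame("side")
# average several frames for noise
I=p["img"].astype(int);B,G,R=I[...,0],I[...,1],I[...,2]
brass=(R>180)&(B<130)&(G>120); m=np.zeros_like(brass); m[345:395,440:490]=1
brass&=m>0
ys,xs=np.nonzero(brass); print("brass n",len(xs),xs.mean(),ys.mean(),xs.min(),xs.max(),ys.min(),ys.max())
hull=cv2.convexHull(np.column_stack([xs,ys]).astype(np.int32)); (cx,cy),r=cv2.minEnclosingCircle(hull); print("circ",cx,cy,r, atz(p,(cx,cy),99))
M=np.zeros(brass.shape,np.uint8); cv2.fillConvexPoly(M,hull,1); M=cv2.erode(M,np.ones((3,3)))
yy,xx=np.nonzero(M); w=np.clip(160-R[yy,xx],0,None).astype(float)
P=np.array([atz(p,(x,y),99)[:2] for x,y in zip(xx,yy)]); c=(P*w[:,None]).sum(0)/w.sum(); C=((P-c)*w[:,None]).T@(P-c)/w.sum()
ev,V=np.linalg.eigh(C); d=V[:,1]; d=d*np.sign(d[0]); print("slot c",c,"yaw",np.degrees(np.arctan2(d[1],d[0])),ev)
# plate corners
hsv=cv2.cvtColor(p["img"],cv2.COLOR_BGR2HSV)
g=cv2.GaussianBlur(p["img"],(3,3),0).astype(int).mean(2)
print(g[370,435:495].round()); print(g[345:400,450].round())
wood=((R-B>50)&(R>100)).astype(np.uint8); k=np.zeros_like(wood); k[225:295,160:240]=1; wood*=k
cs,_=cv2.findContours(wood,cv2.RETR_EXTERNAL,cv2.CHAIN_APPROX_NONE); c=max(cs,key=cv2.contourArea); print("wood rect",cv2.minAreaRect(c))
# side-> brightness of bow in top
for l in ("key_bow","key","holder_top"):
  for im,n in((p,"t"),(q,"s")):
    print(l,n,[(np.round(d["point"],1),round(d["conf"],2)) for d in finder.spot_point(im,l)])
```

```text
brass n 154 463.4025974025974 369.85714285714283 456 471 362 377
circ 463.5 369.70001220703125 8.095789909362793 [ 396.52767865 -248.12459601   99.        ]
slot c [ 396.0484351  -246.75323721] yaw 24.47814062088627 [ 0.45760091 25.89405533]
[178. 178. 178. 177. 177. 175. 175. 176. 179. 185. 194. 202. 205. 206.
 205. 205. 205. 204. 198. 184. 172. 174. 185. 191. 189. 175. 146. 114.
 107. 133. 165. 184. 190. 191. 191. 189. 190. 193. 197. 200. 202. 202.
 202. 202. 203. 204. 202. 192. 178. 173. 175. 178. 178. 179. 178. 178.
 177. 177. 176. 175.]
[177. 176. 176. 177. 182. 193. 204. 208. 208. 208. 209. 209. 208. 207.
 206. 206. 207. 209. 210. 209. 207. 205. 204. 204. 204. 205. 206. 208.
 208. 208. 207. 206. 205. 205. 204. 205. 205. 205. 206. 206. 206. 206.
 206. 205. 193. 177. 170. 173. 175. 176. 176. 178. 177. 177. 177.]
wood rect ((199.89230346679688, 258.5615539550781), (51.307891845703125, 37.80119705200195), 15.255118370056152)
key_bow t [(array([261.6, 249.7]), 0.78), (array([253.4, 293.2]), 0.78), (array([171.6, 197. ]), 0.58), (array([194.2, 253.4]), 0.52), (array([202.2, 322.7]), 0.48)]
key_bow s [(array([332.7, 297.6]), 0.96), (array([294.5, 283. ]), 0.94), (array([202.7, 321.6]), 0.91), (array([271.1, 316.3]), 0.89), (array([339.7, 341.1]), 0.74)]
key t [(array([198.6, 259.6]), 0.8), (array([262.6, 249.6]), 0.74), (array([258.7, 296.9]), 0.6), (array([203. , 324.3]), 0.42)]
key s [(array([296.4, 296.1]), 0.94), (array([274.9, 332. ]), 0.81), (array([207.5, 338.1]), 0.78), (array([336.4, 352.9]), 0.74)]
holder_top t [(array([201.4, 257.5]), 0.89)]
holder_top s [(array([279.1, 331.1]), 0.81), (array([273. , 331.6]), 0.28)]
```

```bash
cat >> h.py <<'E'
def rect(p,img,x0,x1,y0,y1,z,s=4):
    # rectified: rows from x1 down to x0, cols from y1 to y0 (same sense as top view); s px/mm
    W=int((y1-y0)*s);Hh=int((x1-x0)*s)
    src=np.float32([proj(p,(x1,y1,z)),proj(p,(x1,y0,z)),proj(p,(x0,y0,z)),proj(p,(x0,y1,z))])
    dst=np.float32([[0,0],[W,0],[W,Hh],[0,Hh]])
    return cv2.warpPerspective(img,cv2.getPerspectiveTransform(src,dst),(W,Hh),flags=cv2.INTER_CUBIC)
def avg(n,k=4):
    ps=[grab_frame(n) for _ in range(k)]; p=ps[-1]; p["avg"]=np.mean([x["img"].astype(float) for x in ps],0).round().astype(np.uint8); return p
E
python3 - <<'E'
from h import *
p=avg("top");q=avg("side")
np.save("pics/t.npy",p["avg"]);np.save("pics/s.npy",q["avg"])
a=rect(p,p["avg"],350,440,-295,-200,104,6)
cv2.imwrite("pics/r_lock.png",a)
b=rect(p,p["avg"],540,660,110,250,40,5)
for v in range(0,b.shape[0],50): cv2.line(b,(0,v),(4,v),(255,255,255),1)
cv2.imwrite("pics/r_hold.png",b)
print(b.shape, atz(p,(200,258),40))
c=rect(q,q["avg"],540,660,110,250,40,5); cv2.imwrite("pics/r_hold_s.png",c)
d=rect(q,q["avg"],350,440,-295,-200,104,6); cv2.imwrite("pics/r_lock_s.png",d)
E
```

```text
(600, 700, 3) [562.95034377 164.86699871  40.        ]
```

View pics/r_lock.png

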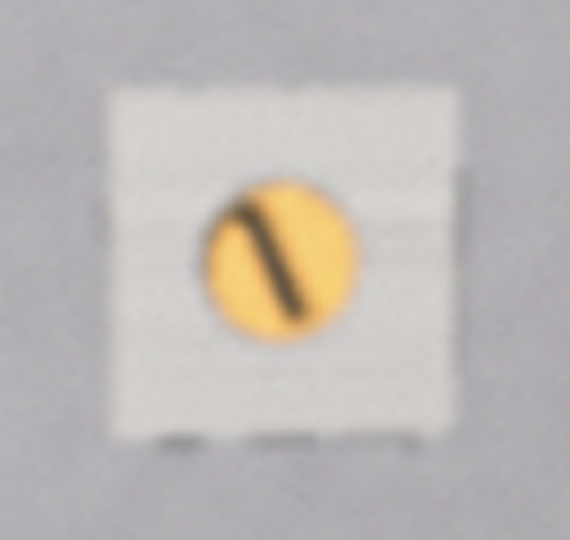

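View pics/r_hold.png

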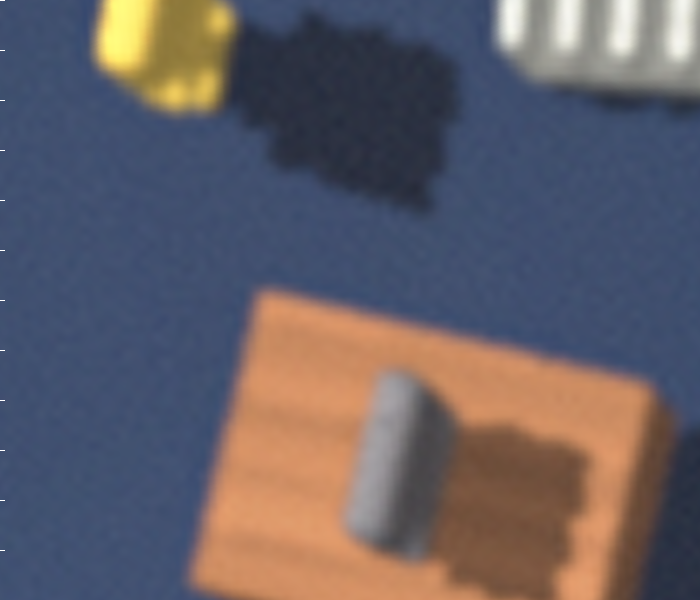

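View pics/r_hold_s.png

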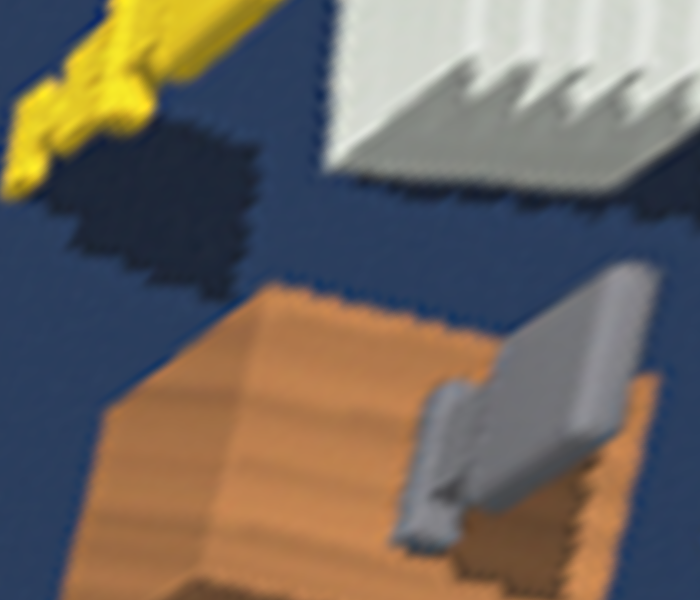

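View pics/r_lock_s.png

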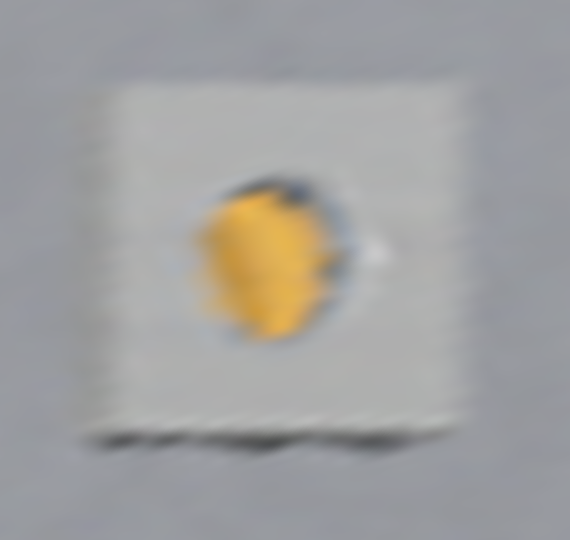

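Run:
```python
from h import *
p=grab_frame("top");q=grab_frame("side");t=np.load("pics/t.npy");s=np.load("pics/s.npy")
# slot: rectify at z=99
a=rect(p,t,375,418,-270,-225,99,10); R=a[...,2].astype(float)
print("plug circ"); 
br=((a[...,2]>180)&(a[...,0]<150)).astype(np.uint8); ys,xs=np.nonzero(br); (c,r)=cv2.minEnclosingCircle(np.column_stack([xs,ys]).astype(np.int32)); print(418-c[1]/10,-225-c[0]/10,r/10)
pts=[]
for row in range(int(c[1])-60,int(c[1])+61,3):
    w=np.clip(150-R[row,int(c[0])-110:int(c[0])+110],0,None)
    # central segment only
    if w.sum()>100: pts.append((418-row/10,-225-((w*np.arange(len(w))).sum()/w.sum()+int(c[0])-110)/10))
pts=np.array(pts); f=np.polyfit(pts[:,0],pts[:,1],1); print("slot yaw",np.degrees(np.arctan(f[0])),"y at 396.5",np.polyval(f,396.5),"resid",np.std(pts[:,1]-np.polyval(f,pts[:,0])))
# bow top
b=rect(p,t,530,600,130,200,80,8); cv2.imwrite("pics/bow_t.png",b)
c2=rect(q,s,530,600,130,200,80,8); cv2.imwrite("pics/bow_s.png",c2)
cv2.imwrite("pics/bow2.png",np.hstack([b,c2])[:, :1120][::1][:600,:][...,:]) 
cv2.imwrite("pics/bow2.png",cv2.resize(np.hstack([b,c2]),(800,400)))
box=rect(p,t,340,620,-370,-100,100,2);cv2.imwrite("pics/box.png",box)
```

```text
plug circ
396.41889038085935 -247.69995880126953 12.925193786621094
slot yaw 24.20363397617486 y at 396.5 -246.5801163196535 resid 0.06836788144685439
```

View pics/bow2.png

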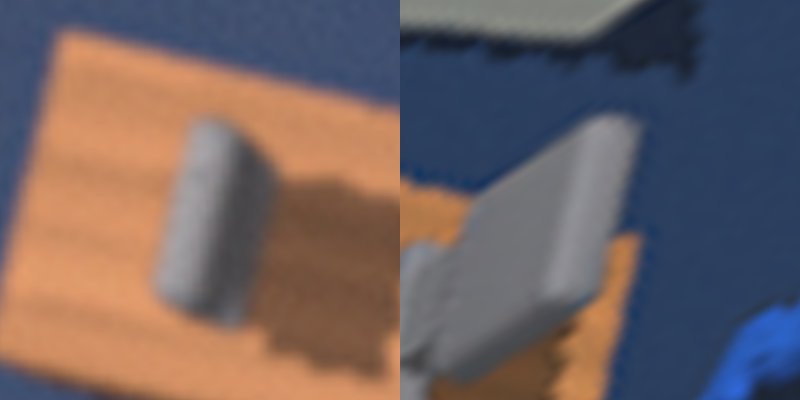

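View pics/box.png

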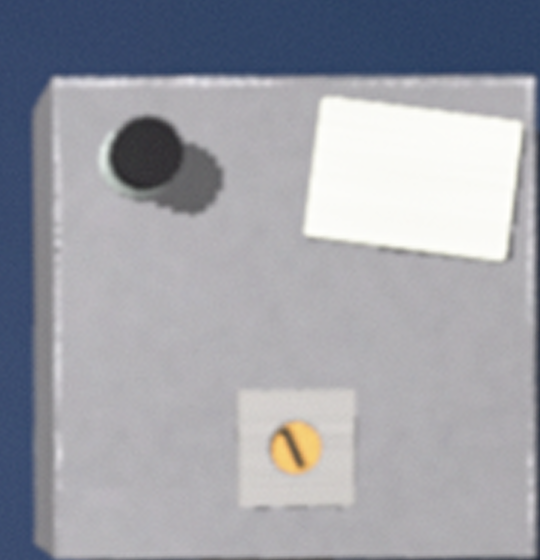

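```bash
cat >> h.py <<'E'
from scipy.spatial.transform import Rotation as Ro
def st(pr=True):
    s=sensors.state(); R=Ro.from_euler("xyz",s["ee_rot"],degrees=True).as_matrix()
    y=R[:,1]; yaw=np.degrees(np.arctan2(y[1],y[0]))
    if pr: print("t",s["time_s"],"pos",s["ee_pos"].round(2),"jawyaw",round(yaw,2),"keyyaw",round((yaw-90+90)%180-90,2),"xdir",R[:,0].round(3),"q",s["qpos"].round(1),"F",s["force"].round(2),"T",s["torque"].round(3),"w",round(s["gripper_width"],2))
    return s,yaw
E
python3 - <<'E'
from h import *
st()
E
```

```text
t 1.95 pos [ 217.95 -532.1   213.97] jawyaw -67.73 keyyaw 22.27 xdir [ 0. -0. -1.] q [-68.9  18.3  89.6  -0.   72.   -1.1] F [-0.25  0.19  0.43] T [-0.028 -0.028 -0.022] w 90.96
```

>>> {"method": "play_rows", "body": {
  "motion": [
    [0.017, 0.034, 0, -0.03, 0.6],
    [0.034, 0.068, 0, -0.06, 0.6],
    [0.051, 0.102, 0, -0.09, 0.6],
    [0.068, 0.136, 0, -0.12, 0.6],
    [0.085, 0.17, 0, -0.15, 0.6],
    [0.102, 0.204, 0, -0.18, 0.6],
    [0.119, 0.238, 0, -0.21, 0.6],
    [0.136, 0.272, 0, -0.24, 0.6]
  ]
}}

```text
time_s: 2.62
ee_pos: [354.4, -258.4, 214.2]
ee_rot: [135.0, 90.0, -36.6]
force: [0.2, -0.3, 1.0]
gripper_width: 54.1
```

>>> {"method": "play_rows", "body": {
  "motion": [
    [0.017, 0.034, 0, -0.03, 0.6],
    [0.034, 0.068, 0, -0.06, 0.6],
    [0.051, 0.102, 0, -0.09, 0.6],
    [0.068, 0.136, 0, -0.12, 0.6],
    [0.085, 0.17, 0, -0.15, 0.6],
    [0.102, 0.204, 0, -0.18, 0.6],
    [0.119, 0.238, 0, -0.21, 0.6],
    [0.136, 0.272, 0, -0.24, 0.6]
  ]
}}

```text
time_s: 3.28
ee_pos: [490.5, 13.8, 214.2]
ee_rot: [165.4, 90.0, -19.9]
force: [0.3, -1.2, -0.1]
gripper_width: 54.7
```

>>> {"method": "play_rows", "body": {
  "motion": [
    [0.015, 0.03, -0.005, -0.03, 0.6],
    [0.03, 0.06, -0.02, -0.06, 0.6],
    [0.045, 0.09, -0.045, -0.09, 0.6],
    [0.058, 0.12, -0.07, -0.11, 0.6],
    [0.068, 0.14, -0.085, -0.118, 0.6],
    [0.0733, 0.1537, -0.094, -0.118, 0.6],
    [0.0733, 0.1537, -0.094, -0.118, 0.6],
    [0.0733, 0.1537, -0.094, -0.118, 0.6]
  ]
}}

```text
time_s: 3.95
ee_pos: [563.1, 165.6, 119.8]
ee_rot: [56.6, 89.9, -135.3]
force: [0.4, -0.5, 0.2]
gripper_width: 54.8
```

Run:
```python
from h import *
st()
p=grab_frame("top");q=grab_frame("side")
H=np.hstack([cv2.resize(p["img"][190:320,110:290],(400,289)),cv2.resize(q["img"][200:380,180:380],(400,360))[:289]])
cv2.imwrite("pics/hover.png",H)
```

```text
t 3.95 pos [563.1  165.58 119.81] jawyaw -101.91 keyyaw -11.91 xdir [-0.001 -0.001 -1.   ] q [ 15.3  23.6  95.9  -0.   60.6 117.2] F [ 0.4  -0.53  0.23] T [0.083 0.025 0.002] w 54.78
```

View pics/hover.png

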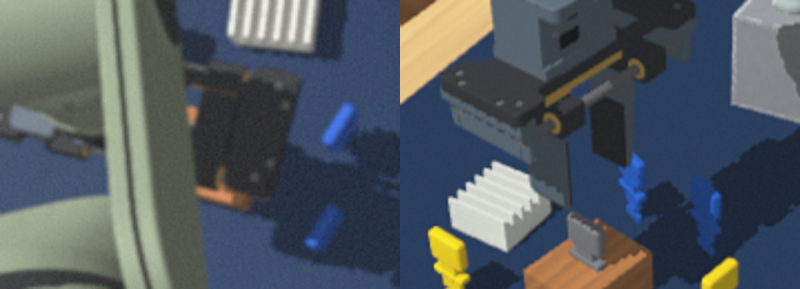

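The pads straddle the grey key. I'll descend and close on it.

>>> {"method": "play_rows", "body": {
  "motion": [
    [0, 0, -0.015, 0, 0.6],
    [0, 0, -0.03, 0, 0.6],
    [0, 0, -0.045, 0, 0.5],
    [0, 0, -0.058, 0, 0.4],
    [0, 0, -0.067, 0, 0.35],
    [0, 0, -0.071, 0, 0.3],
    [0, 0, -0.071, 0, 0.3],
    [0, 0, -0.071, 0, 0.3]
  ]
}}

```text
time_s: 4.72
ee_pos: [563.8, 165.3, 49.9]
ee_rot: [-157.3, 89.9, 10.7]
force: [0.0, -0.2, -0.5]
gripper_width: 27.4
```

>>> {"method": "play_rows", "body": {
  "motion": [
    [0, 0, 0, 0, 0.2],
    [0, 0, 0, 0, 0.15],
    [0, 0, 0, 0, 0.1],
    [0, 0, 0, 0, 0.05],
    [0, 0, 0, 0, 0.0],
    [0, 0, 0, 0, 0],
    [0, 0, 0, 0, 0],
    [0, 0, 0, 0, 0]
  ],
  "squeeze": 12
}}

```text
time_s: 5.38
ee_pos: [563.7, 165.7, 49.6]
ee_rot: [-157.5, 89.9, 10.6]
force: [0.1, 1.0, 5.6]
gripper_width: 9.9
```

Run:
```python
from h import *
st()
q=grab_frame("side")
cv2.imwrite("pics/grasp.png",cv2.resize(q["img"][220:380,180:380],(800,640))[:600])
```

```text
t 5.3833 pos [563.67 165.73  49.61] jawyaw -101.98 keyyaw -11.98 xdir [ 0.001  0.    -1.   ] q [ 15.3  27.8 100.6  -0.   51.6 117.3] F [0.12 1.   5.55] T [0.018 0.089 0.023] w 9.89
```

View pics/grasp.png

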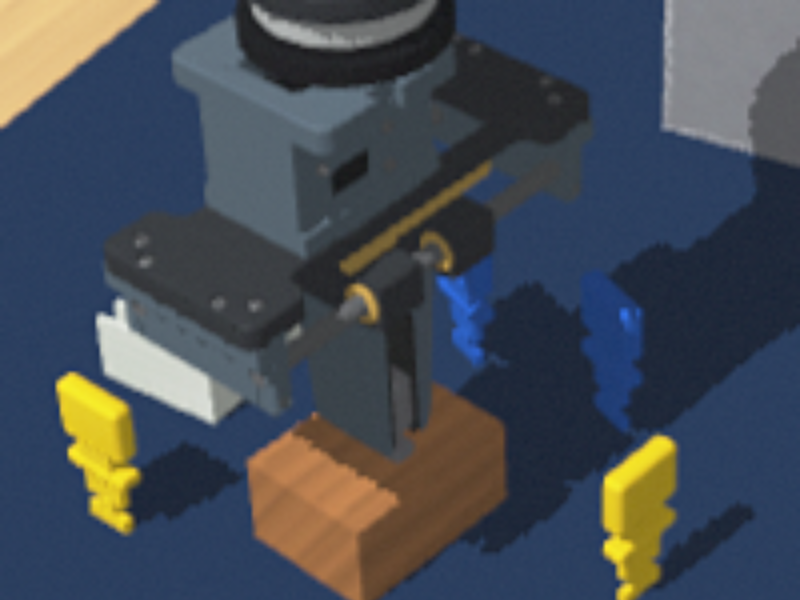

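>>> {"method": "play_rows", "body": {
  "motion": [
    [0, 0, 0, 0, 0],
    [0, 0, 0.001, 0, 0],
    [0, 0, 0.004, 0, 0],
    [0, 0, 0.01, 0, 0],
    [0, 0, 0.018, 0, 0],
    [0, 0, 0.028, 0, 0],
    [0, 0, 0.038, 0, 0],
    [0, 0, 0.05, 0, 0]
  ],
  "squeeze": 30
}}

```text
time_s: 6.1
ee_pos: [563.3, 165.6, 100.1]
ee_rot: [171.5, 90.0, -20.5]
force: [0.6, -0.4, -0.0]
gripper_width: 9.5
```

>>> {"method": "play_rows", "body": {
  "motion": [
    [0, 0, 0.015, 0, 0],
    [0, 0, 0.03, 0, 0],
    [0, 0, 0.05, 0, 0],
    [0, 0, 0.07, 0, 0],
    [0, 0, 0.085, 0, 0],
    [0, 0, 0.095, 0, 0],
    [0, 0, 0.1, 0, 0],
    [0, 0, 0.1, 0, 0]
  ]
}}

```text
time_s: 6.77
ee_pos: [563.7, 165.7, 200.4]
ee_rot: [-153.5, 89.9, 14.5]
force: [-0.6, -0.2, -1.3]
gripper_width: 9.8
```

Run:
```python
from h import *
st()
q=grab_frame("side")
cv2.imwrite("pics/lift.png",cv2.resize(q["img"][150:310,180:380],(800,640))[:600])
```

```text
t 6.7667 pos [563.74 165.75 200.43] jawyaw -101.99 keyyaw -11.99 xdir [ 0.002  0.001 -1.   ] q [ 15.3  19.9  89.3  -0.   70.7 117.3] F [-0.6  -0.18 -1.31] T [ 0.041 -0.003 -0.051] w 9.82
```

View pics/lift.png

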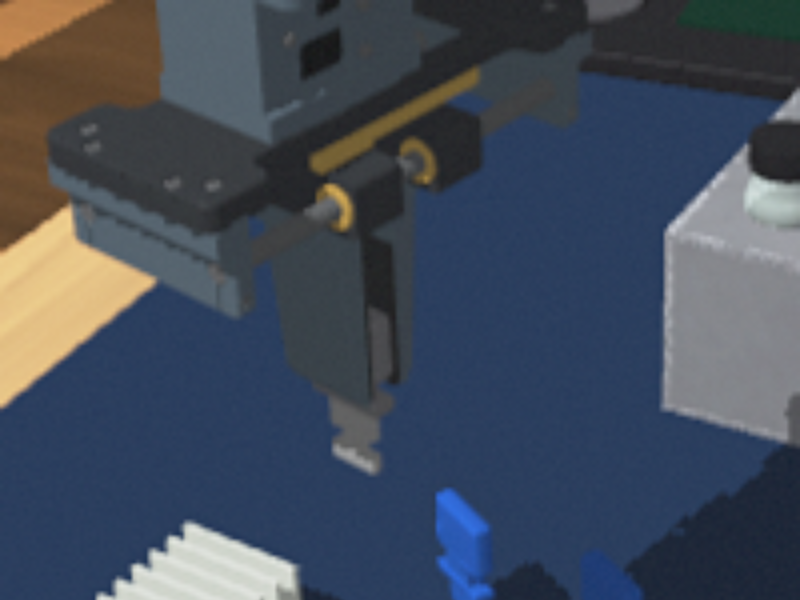

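>>> {"method": "play_rows", "body": {
  "motion": [
    [-0.008, -0.02, 0, 0.03, 0],
    [-0.018, -0.045, 0, 0.08, 0],
    [-0.03, -0.075, 0, 0.13, 0],
    [-0.042, -0.105, 0, 0.18, 0],
    [-0.054, -0.135, 0, 0.23, 0],
    [-0.066, -0.165, 0, 0.28, 0],
    [-0.078, -0.195, 0, 0.33, 0],
    [-0.09, -0.225, 0, 0.38, 0]
  ]
}}

```text
time_s: 7.48
ee_pos: [471.7, -60.5, 197.8]
ee_rot: [-15.4, 89.9, 174.6]
force: [0.5, -0.2, -0.0]
gripper_width: 10.1
```

>>> {"method": "play_rows", "body": {
  "motion": [
    [-0.012, -0.03, -0.005, 0.05, 0],
    [-0.024, -0.06, -0.015, 0.1, 0],
    [-0.036, -0.09, -0.025, 0.15, 0],
    [-0.048, -0.12, -0.035, 0.2, 0],
    [-0.06, -0.15, -0.04, 0.25, 0],
    [-0.07, -0.175, -0.045, 0.265, 0],
    [-0.0765, -0.188, -0.045, 0.265, 0],
    [-0.0765, -0.188, -0.045, 0.265, 0]
  ]
}}

```text
time_s: 8.15
ee_pos: [394.8, -249.1, 152.5]
ee_rot: [-39.9, 89.8, 164.9]
force: [0.7, 0.7, -1.0]
gripper_width: 9.8
```

Run:
```python
from h import *
st()
q=grab_frame("side");p=grab_frame("top")
cv2.imwrite("pics/pre_s.png",cv2.resize(q["img"][110:230,390:540],(750,600),interpolation=cv2.INTER_CUBIC))
cv2.imwrite("pics/pre_t.png",p["img"])
```

```text
t 8.15 pos [ 394.81 -249.15  152.52] jawyaw -65.23 keyyaw 24.77 xdir [-0.003  0.001 -1.   ] q [-3.360e+01  1.170e+01  1.085e+02 -1.000e-01  6.000e+01  3.160e+01] F [ 0.7   0.71 -0.97] T [-0.003 -0.003  0.01 ] w 9.8
```

View pics/pre_s.png

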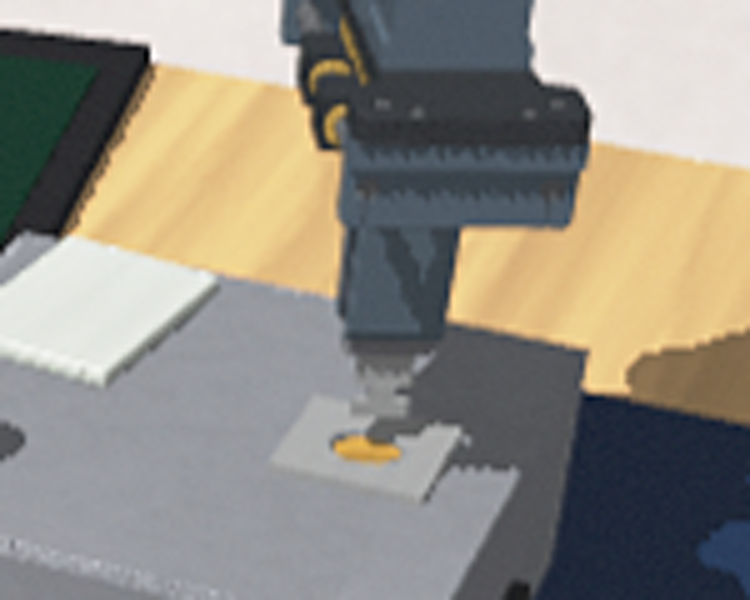

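View pics/pre_t.png

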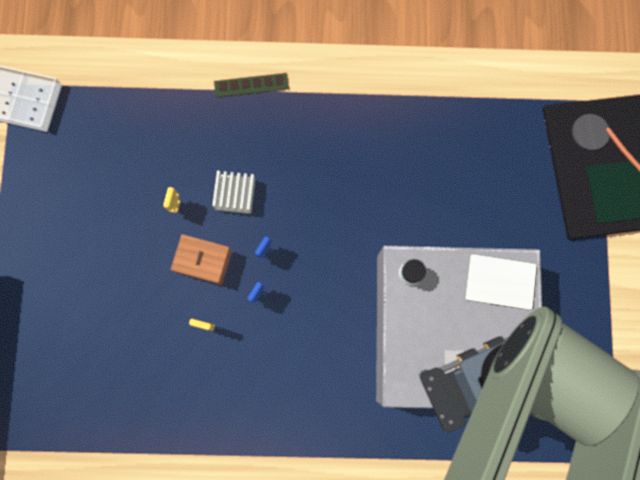

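>>> {"method": "play_rows", "body": {
  "motion": [
    [0, 0, 0, 0, 0],
    [0, 0, 0, 0, 0],
    [0, 0, 0, 0, 0],
    [0, 0, 0, 0, 0],
    [0, 0, 0, 0, 0],
    [0, 0, 0, 0, 0],
    [0, 0, 0, 0, 0],
    [0, 0, 0, 0, 0]
  ]
}}

```text
time_s: 8.92
ee_pos: [396.8, -247.3, 154.0]
ee_rot: [107.6, 90.0, -47.4]
force: [0.6, -0.3, -0.5]
gripper_width: 10.1
```

Run:
```python
from h import *
for _ in range(3):
    q=grab_frame("side"); st()
q=avg("side",3)
np.save("pics/s2.npy",q["avg"])
c=q["avg"][160:220,430:500]
cv2.imwrite("pics/pre2.png",cv2.resize(c,(700,600),interpolation=cv2.INTER_CUBIC))
s=st(False)[0]; tcp=s["ee_pos"]
# predicted tip centre/corners assuming perfect grasp
for yaw in (25,):
  for a in (-10,0,10):
    X=tcp+np.array([a*np.cos(np.radians(yaw)),a*np.sin(np.radians(yaw)),-36.6]); print(a,proj(q,X).round(1),((proj(q,X)-[430,160])*10).round())
```

```text
t 8.9667 pos [ 396.83 -247.39  154.02] jawyaw -65.03 keyyaw 24.97 xdir [ 0. -0. -1.] q [-33.3  11.6 108.4  -0.   60.   31.7] F [-0.86  0.37 -0.85] T [-0.015 -0.049  0.007] w 10.06
t 9.0167 pos [ 396.77 -247.42  154.  ] jawyaw -65.03 keyyaw 24.97 xdir [ 0. -0. -1.] q [-33.4  11.6 108.4  -0.   60.   31.7] F [-0.72 -0.08  0.09] T [-0.008 -0.022  0.013] w 9.92
t 9.0667 pos [ 396.74 -247.43  153.97] jawyaw -65.03 keyyaw 24.97 xdir [-0. -0. -1.] q [-33.4  11.6 108.4  -0.   60.   31.7] F [ 0.45  0.23 -1.24] T [-0.059 -0.046 -0.003] w 10.03
-10 [469.3 192.4] [393. 324.]
0 [463.8 192.4] [338. 324.]
10 [458.4 192.3] [284. 323.]
```

View pics/pre2.png

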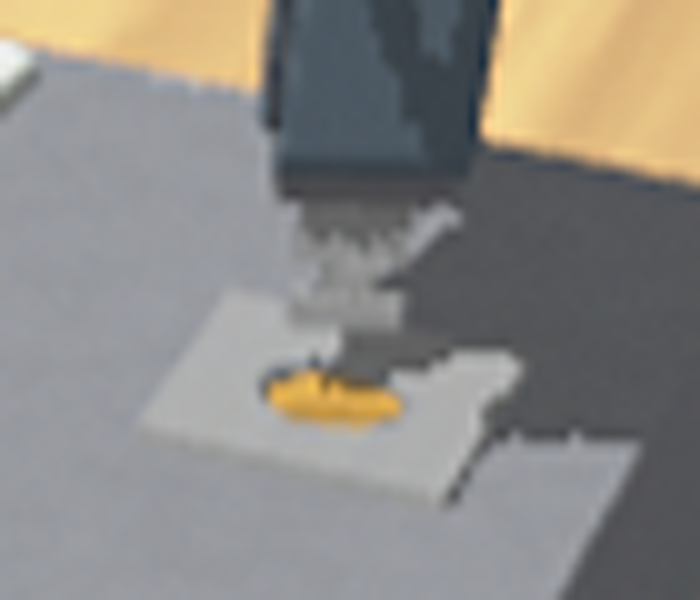

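>>> {"method": "play_rows", "body": {
  "motion": [
    [0.0009, 0.0004, -0.002, 0, 0],
    [0.0009, 0.0004, -0.005, 0, 0],
    [0.0009, 0.0004, -0.009, 0, 0],
    [0.0009, 0.0004, -0.012, 0, 0],
    [0.0009, 0.0004, -0.015, 0, 0],
    [0.0009, 0.0004, -0.0165, 0, 0],
    [0.0009, 0.0004, -0.0165, 0, 0],
    [0.0009, 0.0004, -0.0165, 0, 0]
  ]
}}

```text
time_s: 9.88
ee_pos: [397.6, -247.0, 137.4]
ee_rot: [-37.9, 90.0, 167.1]
force: [0.3, 0.5, -0.5]
gripper_width: 9.9
```

>>> {"method": "play_rows", "body": {
  "motion": [
    [0, 0, -0.0003, 0, 0],
    [0, 0, -0.0006, 0, 0],
    [0, 0, -0.0009, 0, 0],
    [0, 0, -0.0012, 0, 0],
    [0, 0, -0.0015, 0, 0],
    [0, 0, -0.0018, 0, 0],
    [0, 0, -0.0021, 0, 0],
    [0, 0, -0.0024, 0, 0]
  ]
}}

```text
time_s: 10.55
ee_pos: [397.8, -247.0, 135.4]
ee_rot: [111.5, 90.0, -43.5]
force: [-0.9, 0.8, 4.3]
gripper_width: 9.9
```

Run:
```python
from h import *
st()
q=grab_frame("side")
c=q["img"][160:220,430:500]
cv2.imwrite("pics/in1.png",cv2.resize(c,(700,600),interpolation=cv2.INTER_CUBIC)); st()
```

```text
t 10.55 pos [ 397.75 -247.05  135.38] jawyaw -65.03 keyyaw 24.97 xdir [ 0. -0. -1.] q [-33.2  12.8 109.9  -0.   57.3  31.8] F [-0.94  0.81  4.33] T [0.147 0.153 0.054] w 9.88
t 10.6 pos [ 397.74 -247.06  135.4 ] jawyaw -65.03 keyyaw 24.97 xdir [ 0. -0. -1.] q [-33.3  12.8 109.9  -0.   57.3  31.8] F [-1.18  0.24  2.11] T [0.125 0.205 0.011] w 9.65
```

View pics/in1.png

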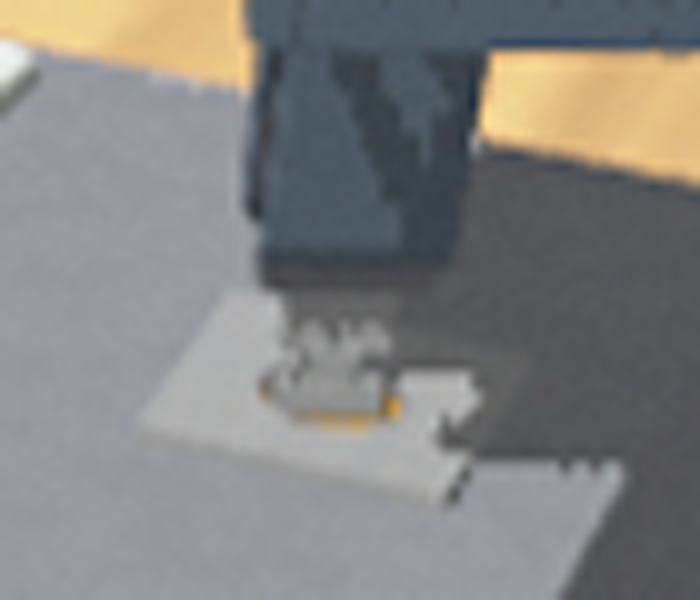

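>>> {"method": "play_rows", "body": {
  "motion": [
    [0, 0, -0.0003, 0, 0],
    [-0.0001, 0.0002, -0.0004, 0, 0],
    [-0.0002, 0.0004, -0.0004, 0, 0],
    [-0.0003, 0.0006, -0.0004, 0, 0],
    [-0.0004, 0.0008, -0.0004, 0, 0],
    [-0.0005, 0.001, -0.0004, 0, 0],
    [-0.0006, 0.0012, -0.0004, 0, 0],
    [-0.0006, 0.0012, -0.0004, 0, 0]
  ]
}}

```text
time_s: 11.27
ee_pos: [397.7, -246.7, 135.2]
ee_rot: [101.4, 89.8, -53.6]
force: [-0.8, -1.2, 5.8]
gripper_width: 10.2
```

```bash
python3 -c "
from h import *
st()"
```

```text
t 11.2667 pos [ 397.65 -246.66  135.22] jawyaw -65.01 keyyaw 24.99 xdir [ 0.002 -0.002 -1.   ] q [-3.320e+01  1.270e+01  1.101e+02 -1.000e-01  5.710e+01  3.190e+01] F [-0.75 -1.2   5.81] T [-0.501  0.077 -0.014] w 10.2
```

>>> {"method": "play_rows", "body": {
  "motion": [
    [0.0002, -0.0004, 0, 0, 0],
    [0.0004, -0.0008, 0, 0, 0],
    [0.0006, -0.0012, 0, 0, 0],
    [0.0007, -0.0014, 0, 0, 0],
    [0.0008, -0.0016, 0, 0, 0],
    [0.0009, -0.0018, 0, 0, 0],
    [0.001, -0.002, 0, 0, 0],
    [0.0011, -0.0022, 0, 0, 0]
  ]
}}

```text
time_s: 11.93
ee_pos: [397.9, -247.2, 135.1]
ee_rot: [-96.5, 89.9, 108.4]
force: [-1.8, 2.8, 9.1]
gripper_width: 9.9
```

```bash
python3 -c "
from h import *
st()"
```

```text
t 11.9333 pos [ 397.88 -247.25  135.14] jawyaw -65.05 keyyaw 24.95 xdir [-0.001  0.002 -1.   ] q [-3.330e+01  1.280e+01  1.099e+02  1.000e-01  5.740e+01  3.170e+01] F [-1.82  2.85  9.08] T [0.453 0.423 0.013] w 9.94
```

```bash
cat >> h.py <<'E'
def ft(k=8):
    F=[];T=[]
    for _ in range(k):
        p=grab_frame("side"); s=sensors.state(); F.append(s["force"]);T.append(s["torque"])
    F=np.mean(F,0);T=np.mean(T,0); print("avgF",F.round(2),"T",T.round(3)); st(); return p,F,T
E
python3 -c "
from h import *
p,F,T=ft(8)
cv2.imwrite('pics/in2.png',cv2.resize(p['img'][160:220,430:500],(700,600),interpolation=cv2.INTER_CUBIC))"
```

```text
avgF [-1.62  1.8   9.02] T [0.406 0.429 0.01 ]
t 12.3333 pos [ 397.87 -247.24  135.16] jawyaw -65.06 keyyaw 24.94 xdir [-0.     0.001 -1.   ] q [-3.330e+01  1.280e+01  1.099e+02  1.000e-01  5.740e+01  3.170e+01] F [-1.33  1.23  8.82] T [0.384 0.408 0.006] w 9.79
```

View pics/in2.png

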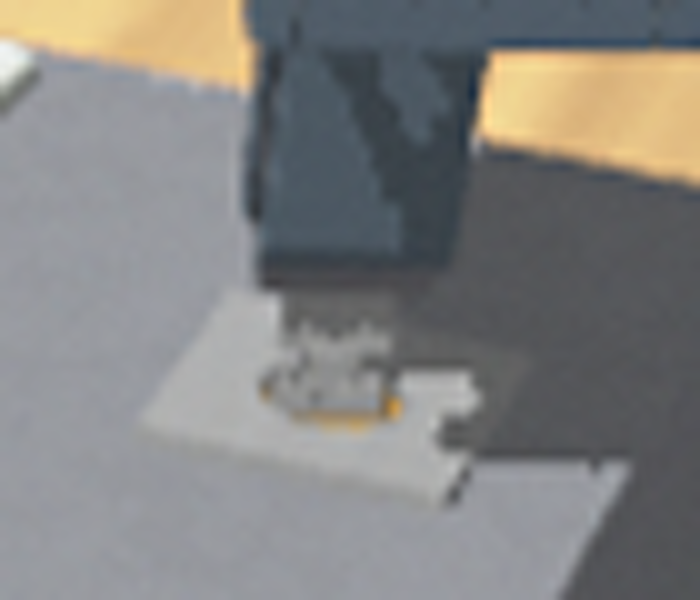

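```bash
python3 -c "
from h import *
q=avg('side',4)
s=st(False)[0]; t=s['ee_pos']; yaw=np.radians(25); kx=np.array([np.cos(yaw),np.sin(yaw),0]); ky=np.array([-np.sin(yaw),np.cos(yaw),0])
cr=lambda X:((proj(q,X)-[430,170])*12)
im=cv2.resize(q['avg'][170:220,430:490],(720,600),interpolation=cv2.INTER_CUBIC)
o=im.copy()
base=t+np.array([0,0,99-t[2]])-0.9*kx*0
for z,col in ((99,(255,0,0)),(105.5,(0,255,0))):
  P=[base+a*kx+b*ky+[0,0,z-99] for a,b in((-10,2),(10,2),(10,-2),(-10,-2))]
  cv2.polylines(o,[np.array([cr(X) for X in P]).round().astype(int)],True,col,1)
L=np.array([396.8,-247.5,104]); th=np.linspace(0,2*np.pi,60)
cv2.polylines(o,[np.array([cr(L+13*np.array([np.cos(a),np.sin(a),0])) for a in th]).round().astype(int)],True,(0,0,255),1)
P=[L+np.array([a,b,0]) for a,b in((-29,-29),(29,-29),(29,29),(-29,29))]
cv2.polylines(o,[np.array([cr(X) for X in P]).round().astype(int)],True,(0,0,255),1)
print(cr(base+10*kx),cr(base+10.0*kx+ky)-cr(base+10*kx))
cv2.imwrite('pics/ov.png',o)"
```

```text
[320.08607847 369.67558364] [0.91114948 3.20737302]
```

View pics/ov.png

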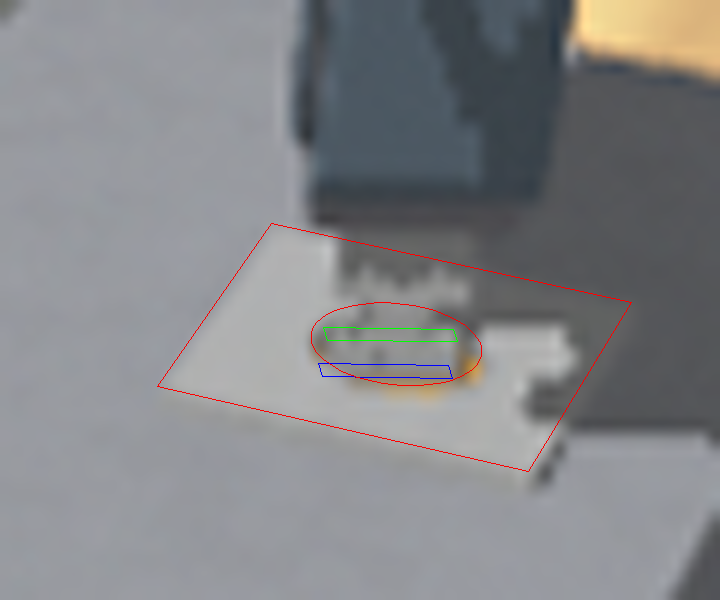

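```bash
python3 -c "
from h import *
p=grab_frame('top');t=np.load('pics/t.npy')
a=rect(p,t,375,418,-270,-225,99,10); R=a[...,2].astype(float)
L=[];Rr=[]
for row in range(150,290,4):
    r=R[row]; c=int(np.argmin(r[150:300])+150); m=r[c]; h=(m+235)/2
    i=c
    while r[i]<h:i-=1
    j=c
    while r[j]<h:j+=1
    L.append((418-row/10,-225-i/10));Rr.append((418-row/10,-225-j/10))
    if row%16==6: print(418-row/10,m,i,j)
for E in(L,Rr):
    E=np.array(E)
    for sl in (slice(0,35),slice(6,29),slice(12,30)):
        f=np.polyfit(E[sl,0],E[sl,1],1); print(np.degrees(np.arctan(f[0])).round(1),np.polyval(f,396.7).round(2))
"
```

```text
403.0 103.0 155 207
401.4 111.0 174 214
399.8 109.0 182 222
398.2 108.0 189 228
396.6 108.0 196 235
395.0 104.0 203 242
393.4 104.0 210 251
391.8 105.0 216 256
390.2 107.0 223 265
25.2 -244.44
23.7 -244.56
23.4 -244.58
24.1 -248.53
24.0 -248.52
24.4 -248.5
```

>>> {"method": "play_rows", "body": {
  "motion": [
    [0, 0, 0.0015, 0, 0],
    [-0.0007, 0.0009, 0.0015, -0.017, 0],
    [-0.0007, 0.0009, 0.0015, -0.017, 0],
    [-0.0007, 0.0009, 0.0015, -0.017, 0],
    [-0.0007, 0.0009, 0.001, -0.017, 0],
    [-0.0007, 0.0009, 0.0005, -0.017, 0],
    [-0.0007, 0.0009, 0, -0.017, 0],
    [-0.0007, 0.0009, 0, -0.017, 0]
  ]
}}

```text
time_s: 13.25
ee_pos: [397.4, -247.0, 135.1]
ee_rot: [-95.0, 90.0, 109.0]
force: [-2.1, 1.7, 5.8]
gripper_width: 9.8
```

>>> {"method": "play_rows", "body": {
  "motion": [
    [0, 0, 0.0015, 0, 0],
    [-0.0003, 0.0006, 0.0015, 0, 0],
    [-0.0003, 0.0006, 0.0015, 0, 0],
    [-0.0003, 0.0006, 0.0015, 0, 0],
    [-0.0003, 0.0006, 0.001, 0, 0],
    [-0.0003, 0.0006, 0.0005, 0, 0],
    [-0.0003, 0.0006, 0, 0, 0],
    [-0.0003, 0.0006, 0, 0, 0]
  ]
}}

```text
time_s: 13.92
ee_pos: [397.1, -246.4, 134.5]
ee_rot: [-49.7, 90.0, 154.3]
force: [-0.6, 0.2, -0.6]
gripper_width: 10.1
```

>>> {"method": "play_rows", "body": {
  "motion": [
    [0, 0, 0.0015, 0, 0],
    [0.0006, -0.0013, 0.0015, 0, 0],
    [0.0006, -0.0013, 0.0015, 0, 0],
    [0.0006, -0.0013, 0.0015, 0, 0],
    [0.0006, -0.0013, 0.001, 0, 0],
    [0.0006, -0.0013, 0.0005, 0, 0],
    [0.0006, -0.0013, 0, 0, 0],
    [0.0006, -0.0013, 0, 0, 0]
  ]
}}

```text
time_s: 14.58
ee_pos: [397.9, -247.9, 135.4]
ee_rot: [113.2, 90.0, -42.8]
force: [-0.8, 1.4, 5.4]
gripper_width: 10.1
```

The second probe sank freely: z 134.5 with no force. I'll go back there and go in gently.

>>> {"method": "play_rows", "body": {
  "motion": [
    [0, 0, 0.0015, 0, 0],
    [-0.0007, 0.0015, 0.0015, 0, 0],
    [-0.0007, 0.0015, 0.0015, 0, 0],
    [-0.0007, 0.0015, 0.0015, 0, 0],
    [-0.0007, 0.0015, 0.0005, 0, 0],
    [-0.0007, 0.0015, -0.0005, 0, 0],
    [-0.0007, 0.0015, -0.0015, 0, 0],
    [-0.0007, 0.0015, -0.0015, 0, 0]
  ]
}}

```text
time_s: 15.25
ee_pos: [396.9, -246.2, 132.8]
ee_rot: [-51.9, 90.0, 152.1]
force: [-0.1, -0.7, -0.2]
gripper_width: 9.9
```

```bash
python3 -c "
from h import *
p,F,T=ft(4)"
```

```text
avgF [ 0.2  -0.07 -0.53] T [ 0.027 -0.006  0.021]
t 15.45 pos [ 397.1  -246.31  133.17] jawyaw -66.01 keyyaw 23.99 xdir [ 0. -0. -1.] q [-33.2  12.8 110.2  -0.   57.   32.8] F [ 0.15 -0.36  0.15] T [0.027 0.018 0.009] w 10.02
```

>>> {"method": "play_rows", "body": {
  "motion": [
    [0, 0, -0.0008, 0, 0],
    [0, 0, -0.0016, 0, 0],
    [0, 0, -0.0024, 0, 0],
    [0, 0, -0.0032, 0, 0],
    [0, 0, -0.004, 0, 0],
    [0, 0, -0.005, 0, 0],
    [0, 0, -0.006, 0, 0],
    [0, 0, -0.006, 0, 0]
  ]
}}

```text
time_s: 16.12
ee_pos: [396.9, -246.2, 126.9]
ee_rot: [-51.3, 90.0, 152.7]
force: [0.2, 0.6, 0.2]
gripper_width: 10.3
```

>>> {"method": "play_rows", "body": {
  "motion": [
    [0, 0, -0.0008, 0, 0],
    [0, 0, -0.0016, 0, 0],
    [0, 0, -0.0024, 0, 0],
    [0, 0, -0.0032, 0, 0],
    [0, 0, -0.004, 0, 0],
    [0, 0, -0.005, 0, 0],
    [0, 0, -0.006, 0, 0],
    [0, 0, -0.006, 0, 0]
  ]
}}

```text
time_s: 16.78
ee_pos: [396.9, -246.2, 120.9]
ee_rot: [-43.8, 90.0, 160.2]
force: [0.2, -0.5, -0.3]
gripper_width: 10.0
```

```bash
python3 -c "
from h import *
p,F,T=ft(4)"
```

```text
avgF [-0.08  0.38 -0.13] T [ 0.003 -0.008  0.003]
t 16.9833 pos [ 397.1  -246.32  121.19] jawyaw -66.01 keyyaw 23.99 xdir [ 0. -0. -1.] q [-33.2  13.6 111.2  -0.   55.2  32.8] F [ 0.33  1.24 -0.14] T [-0.01  -0.035  0.021] w 9.99
```

>>> {"method": "play_rows", "body": {
  "motion": [
    [0, 0, -0.0007, 0, 0],
    [0, 0, -0.0014, 0, 0],
    [0, 0, -0.0021, 0, 0],
    [0, 0, -0.0028, 0, 0],
    [0, 0, -0.0035, 0, 0],
    [0, 0, -0.0042, 0, 0],
    [0, 0, -0.005, 0, 0],
    [0, 0, -0.005, 0, 0]
  ]
}}

```text
time_s: 17.65
ee_pos: [397.2, -246.4, 116.3]
ee_rot: [111.7, 90.0, -44.3]
force: [-0.8, 0.6, 4.7]
gripper_width: 9.8
```

```bash
python3 -c "
from h import *
p,F,T=ft(4)"
```

```text
avgF [-0.57  0.15  4.74] T [0.127 0.131 0.004]
t 17.85 pos [ 397.19 -246.37  116.29] jawyaw -66.0 keyyaw 24.0 xdir [ 0. -0. -1.] q [-33.2  13.9 111.6  -0.   54.5  32.8] F [0.12 0.08 4.52] T [ 0.132  0.132 -0.014] w 9.89
```

>>> {"method": "play_rows", "body": {
  "motion": [
    [0, 0, -0.0003, 0, 0],
    [0, 0, -0.0006, 0, 0],
    [0, 0, -0.0009, 0, 0],
    [0, 0, -0.0012, 0, 0],
    [0, 0, -0.0015, 0, 0],
    [0, 0, -0.0018, 0, 0],
    [0, 0, -0.002, 0, 0],
    [0, 0, -0.002, 0, 0]
  ]
}}

```text
time_s: 18.52
ee_pos: [397.2, -246.4, 114.3]
ee_rot: [117.0, 90.0, -39.1]
force: [-0.8, 1.3, 6.1]
gripper_width: 9.8
```

```bash
python3 -c "
from h import *
p,F,T=ft(4)"
```

```text
avgF [-0.51  0.1   6.17] T [ 0.146  0.161 -0.015]
t 18.7167 pos [ 397.18 -246.36  114.32] jawyaw -66.0 keyyaw 24.0 xdir [ 0. -0. -1.] q [-33.2  14.1 111.8  -0.   54.2  32.8] F [-0.04  0.9   5.73] T [ 0.188  0.173 -0.036] w 9.74
```

>>> {"method": "play_rows", "body": {
  "motion": [
    [0, 0, -0.0002, 0, 0],
    [0, 0, -0.0004, 0, 0],
    [0, 0, -0.0006, 0, 0],
    [0, 0, -0.0008, 0, 0],
    [0, 0, -0.001, 0, 0],
    [0, 0, -0.0011, 0, 0],
    [0, 0, -0.0012, 0, 0],
    [0, 0, -0.0012, 0, 0]
  ]
}}

```text
time_s: 19.38
ee_pos: [397.2, -246.4, 113.5]
ee_rot: [119.3, 90.0, -36.7]
force: [-1.3, 1.6, 8.2]
gripper_width: 9.7
```

```bash
python3 -c "
from h import *
p,F,T=ft(4)"
```

```text
avgF [-0.93  0.92  8.81] T [0.225 0.298 0.024]
t 19.5833 pos [ 397.24 -246.39  113.54] jawyaw -66.0 keyyaw 24.0 xdir [ 0.001 -0.    -1.   ] q [-33.2  14.1 111.8  -0.   54.   32.8] F [-0.87  0.79  8.5 ] T [ 0.231  0.274 -0.004] w 9.93
```

Collar is home: stop at TCP 113.5, 8.8 N. Next I'll turn clockwise in stages, watching the forces.

>>> {"method": "play_rows", "body": {
  "motion": [
    [0, 0, 0, -0.03, 0],
    [0, 0, 0, -0.06, 0],
    [0, 0, 0, -0.09, 0],
    [0, 0, 0, -0.12, 0],
    [0, 0, 0, -0.15, 0],
    [0, 0, 0, -0.18, 0],
    [0, 0, 0, -0.2, 0],
    [0, 0, 0, -0.2, 0]
  ]
}}

```text
time_s: 20.25
ee_pos: [397.2, -246.1, 113.5]
ee_rot: [-174.1, 90.0, 18.4]
force: [-2.0, 1.3, 9.1]
gripper_width: 9.9
```

```bash
python3 -c "
from h import *
p,F,T=ft(4)"
```

```text
avgF [-0.75  1.8   8.83] T [0.418 0.257 0.092]
t 20.45 pos [ 397.18 -246.1   113.53] jawyaw -77.46 keyyaw 12.54 xdir [ 0.  0. -1.] q [-33.2  14.1 111.8   0.   54.1  44.2] F [-1.54  1.9   8.46] T [0.368 0.291 0.095] w 9.69
```

Tz is 0.09 N m and the side loads are small, so it is turning. I'll continue.

>>> {"method": "play_rows", "body": {
  "motion": [
    [0, 0, 0, -0.04, 0],
    [0, 0, 0, -0.08, 0],
    [0, 0, 0, -0.12, 0],
    [0, 0, 0, -0.16, 0],
    [0, 0, 0, -0.2, 0],
    [0, 0, 0, -0.24, 0],
    [0, 0, 0, -0.28, 0],
    [0, 0, 0, -0.3, 0]
  ]
}}

```text
time_s: 21.12
ee_pos: [397.2, -246.4, 113.6]
ee_rot: [131.2, 90.0, -53.5]
force: [-0.7, 1.3, 8.1]
gripper_width: 9.9
```

```bash
python3 -c "
from h import *
p,F,T=ft(4)
cv2.imwrite('pics/turn1.png',cv2.resize(p['img'][150:250,420:540],(720,600),interpolation=cv2.INTER_CUBIC))"
```

```text
avgF [-1.37  0.82  8.61] T [0.222 0.3   0.111]
t 21.3167 pos [ 397.25 -246.45  113.55] jawyaw -94.63 keyyaw -4.63 xdir [ 0.001 -0.001 -1.   ] q [-33.2  14.1 111.8  -0.   54.   61.4] F [-2.1   0.27  8.38] T [0.247 0.302 0.083] w 9.64
```

View pics/turn1.png

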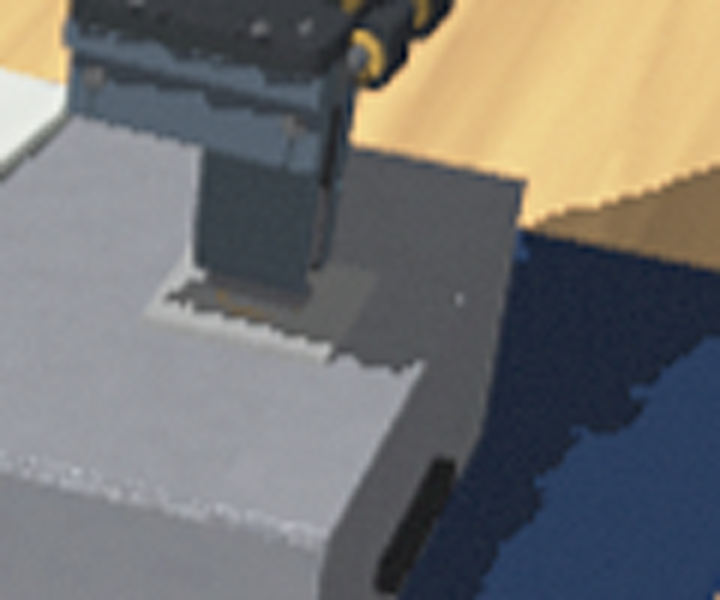

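>>> {"method": "play_rows", "body": {
  "motion": [
    [0, 0, 0, -0.04, 0],
    [0, 0, 0, -0.08, 0],
    [0, 0, 0, -0.12, 0],
    [0, 0, 0, -0.16, 0],
    [0, 0, 0, -0.2, 0],
    [0, 0, 0, -0.24, 0],
    [0, 0, 0, -0.28, 0],
    [0, 0, 0, -0.3, 0]
  ]
}}

```text
time_s: 21.98
ee_pos: [397.2, -246.8, 113.5]
ee_rot: [126.3, 89.9, -75.6]
force: [-1.9, 0.3, 8.4]
gripper_width: 9.8
```

>>> {"method": "play_rows", "body": {
  "motion": [
    [0, 0, 0, -0.04, 0],
    [0, 0, 0, -0.08, 0],
    [0, 0, 0, -0.12, 0],
    [0, 0, 0, -0.16, 0],
    [0, 0, 0, -0.2, 0],
    [0, 0, 0, -0.24, 0],
    [0, 0, 0, -0.28, 0],
    [0, 0, 0, -0.3, 0]
  ]
}}

```text
time_s: 22.65
ee_pos: [397.0, -247.1, 113.5]
ee_rot: [126.8, 89.9, -92.3]
force: [-2.2, -1.6, 7.3]
gripper_width: 9.9
```

```bash
python3 -c "
from h import *
p,F,T=ft(4)
cv2.imwrite('pics/turn2.png',cv2.resize(p['img'][150:250,420:540],(720,600),interpolation=cv2.INTER_CUBIC))"
```

```text
avgF [-2.25 -0.63  8.14] T [-0.158  0.493  0.081]
t 22.85 pos [ 397.02 -247.08  113.56] jawyaw -128.97 keyyaw -38.97 xdir [-0.    -0.002 -1.   ] q [-3.320e+01  1.410e+01  1.118e+02 -1.000e-01  5.400e+01  9.580e+01] F [-1.99  0.15  8.02] T [-0.151  0.517  0.072] w 9.82
```

>>> {"method": "play_rows", "body": {
  "motion": [
    [0, -0.0002, 0, -0.04, 0],
    [0, -0.0004, 0, -0.08, 0],
    [0, -0.0006, 0, -0.12, 0],
    [0, -0.0006, 0, -0.16, 0],
    [0, -0.0006, 0, -0.19, 0],
    [0, -0.0006, 0, -0.22, 0],
    [0, -0.0006, 0, -0.24, 0],
    [0, -0.0006, 0, -0.24, 0]
  ]
}}

```text
time_s: 23.52
ee_pos: [396.8, -247.4, 113.6]
ee_rot: [122.5, 89.9, -110.3]
force: [-2.4, -0.4, 9.4]
gripper_width: 9.7
```

```bash
python3 -c "
from h import *
p,F,T=ft(3)"
```

```text
avgF [-2.3  -0.17  8.79] T [0.003 0.562 0.021]
t 23.6667 pos [ 396.83 -247.38  113.52] jawyaw -142.75 keyyaw -52.75 xdir [-0.    -0.001 -1.   ] q [-3.330e+01  1.410e+01  1.118e+02 -1.000e-01  5.410e+01  1.095e+02] F [-2.03  0.05  8.62] T [0.059 0.535 0.032] w 9.48
```

>>> {"method": "play_rows", "body": {
  "motion": [
    [-0.0002, -0.0002, 0, -0.03, 0],
    [-0.0003, -0.0003, 0, -0.06, 0],
    [-0.0003, -0.0003, 0, -0.09, 0],
    [-0.0003, -0.0003, 0, -0.12, 0],
    [-0.0003, -0.0003, 0, -0.15, 0],
    [-0.0003, -0.0003, 0, -0.16, 0],
    [-0.0003, -0.0003, 0, -0.16, 0],
    [-0.0003, -0.0003, 0, -0.16, 0]
  ]
}}

```text
time_s: 24.33
ee_pos: [396.6, -247.5, 113.5]
ee_rot: [139.5, 89.9, -102.4]
force: [-2.5, -0.2, 8.8]
gripper_width: 9.6
```

```bash
python3 -c "
from h import *
p,F,T=ft(3)
cv2.imwrite('pics/turn3.png',cv2.resize(p['img'][150:270,420:564],(720,600),interpolation=cv2.INTER_CUBIC))"
```

```text
avgF [-3.13  0.43  9.08] T [0.149 0.476 0.082]
t 24.4833 pos [ 396.66 -247.54  113.54] jawyaw -151.92 keyyaw -61.92 xdir [-0.    -0.001 -1.   ] q [-3.330e+01  1.410e+01  1.118e+02 -1.000e-01  5.410e+01  1.186e+02] F [-2.23  0.86  9.48] T [0.104 0.489 0.084] w 9.89
```

View pics/turn3.png

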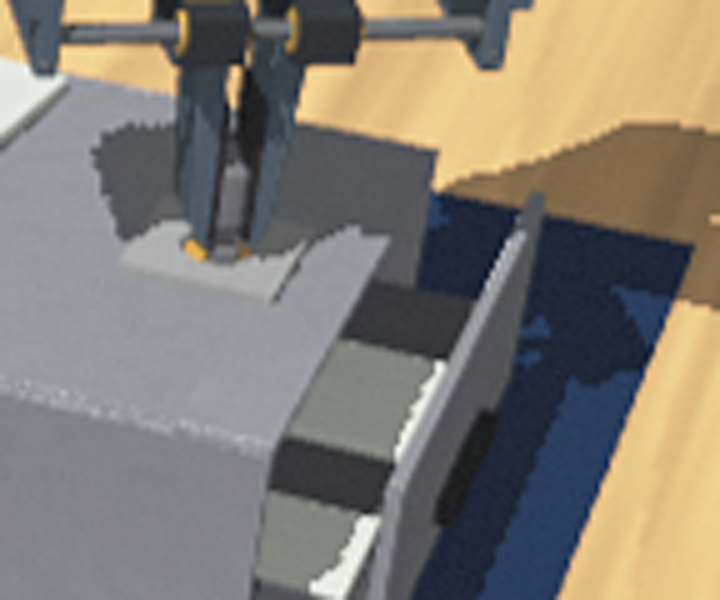

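The drawer is fully out. I'll ease the load, open gently and rise straight up.

>>> {"method": "play_rows", "body": {
  "motion": [
    [-0.0003, 0, 0.0003, 0, 0],
    [-0.0004, 0, 0.0005, 0, 0],
    [-0.0004, 0, 0.0005, 0, 0],
    [-0.0004, 0, 0.0005, 0, 0.13],
    [-0.0004, 0, 0.0005, 0, 0.2],
    [-0.0004, 0, 0.0005, 0, 0.3],
    [-0.0004, 0, 0.0005, 0, 0.4],
    [-0.0004, 0, 0.0005, 0, 0.4]
  ],
  "squeeze": 5
}}

```text
time_s: 25.15
ee_pos: [396.2, -247.0, 113.1]
ee_rot: [30.4, 90.0, 148.4]
force: [-0.3, 0.4, 0.2]
gripper_width: 35.1
```

```bash
python3 -c "
from h import *
p,F,T=ft(2)
cv2.imwrite('pics/rel.png',cv2.resize(p['img'][150:270,420:564],(720,600),interpolation=cv2.INTER_CUBIC))"
```

```text
avgF [0.2  0.03 0.65] T [ 0.122  0.034 -0.   ]
t 25.25 pos [ 396.26 -247.09  113.3 ] jawyaw -151.95 keyyaw -61.95 xdir [-0.  0. -1.] q [-33.4  14.1 111.9  -0.   54.1 118.6] F [ 0.07 -0.05  0.83] T [0.111 0.061 0.006] w 36.39
```

View pics/rel.png

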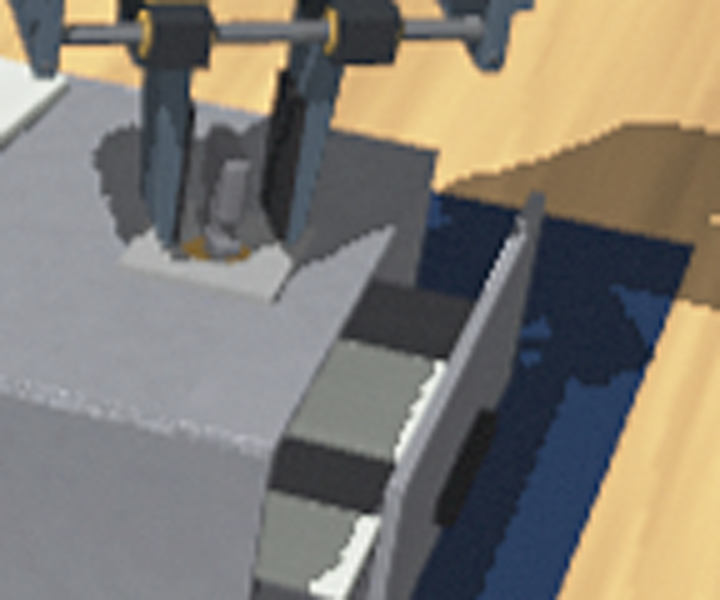

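The key is free of the pads and stays in the lock. Now I'll rise.

>>> {"method": "play_rows", "body": {
  "motion": [
    [0, 0, 0.003, 0, 0.4],
    [0, 0, 0.01, 0, 0.4],
    [0, 0, 0.02, 0, 0.4],
    [0, 0, 0.035, 0, 0.4],
    [0, 0, 0.055, 0, 0.4],
    [0, 0, 0.08, 0, 0.4],
    [0, 0, 0.1, 0, 0.4],
    [0, 0, 0.12, 0, 0.4]
  ]
}}

```text
time_s: 25.92
ee_pos: [396.5, -247.3, 235.5]
ee_rot: [-154.1, 89.9, -36.1]
force: [-0.4, -0.0, -0.2]
gripper_width: 36.6
```

>>> {"method": "play_rows", "body": {
  "motion": [
    [0, -0.01, 0.01, 0, 0.4],
    [0, -0.035, 0.01, 0, 0.4],
    [0, -0.065, 0.01, 0, 0.4],
    [0, -0.095, 0.01, 0, 0.4],
    [0, -0.12, 0.01, 0, 0.4],
    [0, -0.135, 0.01, 0, 0.4],
    [0, -0.14, 0.01, 0, 0.4],
    [0, -0.14, 0.01, 0, 0.4]
  ]
}}

```text
time_s: 26.58
ee_pos: [396.2, -387.6, 243.4]
ee_rot: [-6.0, 90.0, 111.9]
force: [0.9, 0.0, -0.5]
gripper_width: 36.5
```

```bash
python3 -c "
from h import *
st()
q=grab_frame('side');p=grab_frame('top')
cv2.imwrite('pics/end_s.png',cv2.resize(q['img'][120:270,370:550],(720,600),interpolation=cv2.INTER_CUBIC))
cv2.imwrite('pics/end_t.png',p['img'])"
```

```text
t 26.5833 pos [ 396.24 -387.62  243.41] jawyaw -152.02 keyyaw -62.02 xdir [-0.     0.001 -1.   ] q [-45.6  15.5  89.4   0.   75.1 106.5] F [ 0.86  0.02 -0.52] T [0.162 0.081 0.007] w 36.52
```

View pics/end_s.png

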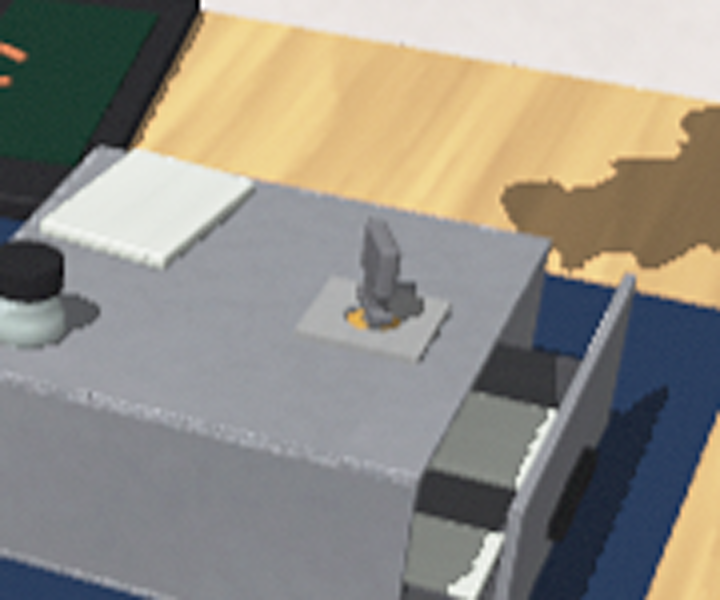

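View pics/end_t.png

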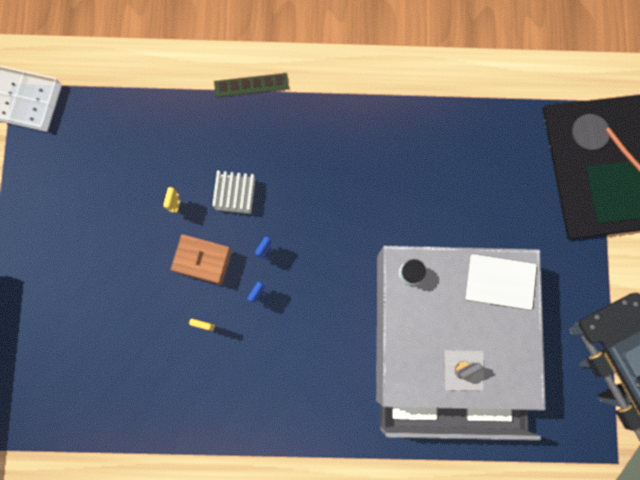

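The key stands turned in the lock at top (468,371), and the drawer is out (rows 408–437). The other things are where they were, and the gripper is clear. I'll hand it in.

```bash
python3 -c "
from h import *
print(job_done())"
```

```text
the job is handed in; nothing more can be done
None
```

I took the grey key from its holder, turned it in the lock until the drawer sprang open, and let go of it. I handed the job in at about 27 s of the 72 s allowed; no verdict is reported.

- **Finding the keyway:** sight gave a slot yaw of about 24°. After several failed presses within 1–2 mm of it, the tip sank in freely about 1 mm to the left (+y) of the camera estimate, which is within the 2 mm calibration error.
- **Pushing in:** the key went in without side load, and the collar met the face at 8.8 N against the spring.
- **Turning:** I turned it clockwise to a tool yaw of -62° (1.08 rad). Averaged contact forces stayed under about 10 N, and the drawer was seen out after the last turn.
- **Last pictures:** the key stands turned in the lock and the drawer is out. The jar, drive, heat sink, look-alikes and holder appear unmoved, with the gripper clear of everything.

Only visual checks were made for the bystanders and for how far the drawer came out; I did not measure either to the millimetre. No final check disagreed.

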